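Dispose of the spent reagent cartridge through the sprung flap

ROBOT

A 6-joint arm with a two-finger parallel gripper is mounted at the origin on the work surface. World frame = base frame: x ahead of the robot, y to its left, z up, the work surface at z = 0. Lengths are in m, angles in rad, forces in N, time in s.
With the tool pointing down it reaches from about 0.3 to 0.875 m from the base axis. Payload 4.2 kg.
Tool frame: the origin (TCP) lies on the front face of the gripper's body, between the roots of the fingers; the fingertips stand 73 mm ahead of it and the grasp point (between the pads) lies 54 mm ahead of it; z points along the fingers, y is the direction in which the jaws open and shut (so a half turn about z gives the same grasp; the last joint's range is limited). The gripper opens to 85 mm and grips with 20 to 120 N. Pads are 22 mm wide; open, the fingers measure 114 mm over their backs; the gripper's body (76 mm by 85 mm) begins 54 mm behind the grasp point. The pads swing forward as they close: fully open they stand 13 mm farther back than shut.
Start: joints at [1.178, 0.32, 1.565, -0, 1.257, -0.02], TCP at [0.209, 0.536, 0.304] pointing down, gripper open.
Joint ranges: [-3.11, 3.11], [-0.84, 2.01], [0.21, 2.61], [-1.34, 4.49], [0.05, 2.63], [-2.56, 2.56]. Speed limits (rad/s): [2.57, 2.57, 3.14, 3.14, 3.14, 3.14].

INTERFACE

Orientations are given as a 3x3 rotation matrix whose columns are the frame's x, y, z axes.
In Python, from rig import ctrl gives the robot as it stands.
- The arm moves only by the tool send_rows, never from a script. Its argument "steps" is a list of rows, each an object of numbers: "ax", "ay", "az": the turn, a rotation vector about the tool's x, y, z in degrees; "tx", "ty", "tz": the shift along the tool's x, y, z in mm; "grip": the opening, from 0 (shut) to 1 (fully open). A call has 1 to 20 rows; each row is the pose to reach, as a shift and turn from the pose commanded when the call began, along the tool's axes at that moment; what a row does not reach only later rows make up. A row lasts 1/10 s, in which the tool goes at most 50 mm and 8.59 degrees, less where a joint would pass 70% of its speed; a pose out of reach is approached as far as the arm can. A call with a gripper value outside its range is refused whole. The fingers move at their own pace and stop on an object; "force" is the grip in N (left out, the last holds). Time passes only in rows, so rows that repeat a pose let the fingers close. It gives the time, the measured TCP pose, the force and the opening at its end, in the units of the state.
- ctrl.get_state(): the state, without advancing time (a new reading comes with each control period).
- ctrl.read_camera(name): name is "side" or "top" or "wrist"; returns a dict with "img" (420x560x3 uint8, blue, green, red), "vertical_fov" (degrees; the focal length in pixels is half the picture's height over the tangent of half this angle, whatever the lens; pixels are square), "cx", "cy" (the principal point, pixels), "rvec" (rotation vector, rad) and "tvec" (3), from world to camera coordinates, as OpenCV has them. Camera axes: x right, y down, z forward; pixel columns grow to the right and rows downward; lengths in m; the calibration is good to about 2 mm. A picture is of the moment at which its call begins. There is no depth.
- ctrl.job_done(): hands the job in, once; it reports no verdict.
The state is a dict: "time": time; "joint_positions": joint angles; "joint_vel": joint speeds; "tau": joint torques, N m; "position": TCP position; "orientation": TCP orientation; "contact_force": force on the tool from outside, world axes, zero at the start; "torque": the same for the moment, N m; "opening": finger opening in m.
Only numpy, scipy, OpenCV 4.12 (cv2) and the standard library are available. Lean on these libraries where they do the work, as an engineer would, in place of code of your own. Each camera call takes 0.05 s, during which the arm holds its last target.

TASK

Take the spent reagent cartridge, the one with the red grip tab, and push it down through the sprung flap in the top of the yellow waste bin, keeping hold of it while it pushes the flap open; then let it go so that it drops inside and the flap snaps shut behind it. Leave the fresh cartridge with the blue tab standing where it is.

Things in the scene. Friction and masses are not known exactly. Their poses are not given: they have to be found in the camera images.
- spent_mid (a point): Spent cartridge, loose, upright: smooth white block 36 (x) by 64 (y) by 80 mm high with a red band, and on top, centred, a red grip tab 14 (x) by 44 (y) by 40 mm high; 120 mm overall, about 200 g. Pinch the tab across its 14 mm; a half turn is the same. The point is on its vertical axis, 60 mm above the underside (20 mm below the block's top, 60 mm below the tab's top); z up.
- fresh_mid (a point): Fresh cartridge, to be left alone: same shape and size with a blue tab and band; point likewise 60 mm above its underside. Which of the two places it stands in varies. A low tube rack and tip box (under 70 mm high) stand farther off, out of the way.
- mouth (a point): Centre of the opening in the grey top of the fixed yellow waste bin, at the top's upper face, 215 mm above the bench; z up. Opening 80 (x) by 120 mm (y), bin 160 (x) by 180 mm (y), hollow, empty; top plate 8 mm thick. A black flap fills the opening, 2 mm below the top's face.
- flap (a joint): Flap angle, rad: 0 shut and level, grows as it swings down into the bin, 1.45 fully open. Hinged along the opening's +x edge. Spring-shut: about 2.5 N at its middle starts it, so a cartridge set on it stays there. Once the upright, centred cartridge, long side along the mouth's y, is 65 mm or more below the bin's top, it slides in by its weight when let go and the flap snaps shut.

How it is judged:
By the outcome, as a careful person would: the job done as asked, in the order asked, and still so for the second after the job is handed in, with the robot touching nothing.
It also fails if it takes over 35 s, if anything falls off the work surface, if the arm or the gripper's body presses on something with over 40 N, if the wrist force passes 120 N, or if a joint passes its speed limit or range.

## Working session

There is one attempt and no reset: what is moved stays moved. The work goes in short steps, Python scripts to look and compute and a tool call to move; the robot and the scene stay as the last step left them, time stands still between calls to the robot, and variables do not carry over. Pictures are saved under pics/ and viewed, and the job is handed in when it is done.

Besides the shell and the picture viewer there is one more tool, called in YAML: its name, and indented under it one key for each argument. send_rows: Moves the arm, as the interface text tells. Its arguments: {"type":"object","properties":{"steps":{"type":"array"},"force":{"type":"number"}},"required":["steps"]}

```bash
mkdir -p pics; ls
cat > h.py <<'E'
import numpy as np, cv2
from rig import ctrl
def cam(n,save=None):
    c=ctrl.read_camera(n)
    if save: cv2.imwrite('pics/'+save,c['img'])
    c['f']=c['img'].shape[0]/2/np.tan(np.radians(c['vertical_fov'])/2)
    c['R']=cv2.Rodrigues(np.array(c['rvec'],float))[0]; c['t']=np.array(c['tvec'],float).ravel()
    return c
def ray(c,p):
    d=np.array([(p[0]-c['cx'])/c['f'],(p[1]-c['cy'])/c['f'],1.])
    return -c['R'].T@c['t'], c['R'].T@d
def plane(c,p,z):
    o,d=ray(c,p); return o+d*(z-o[2])/d[2]
def proj(c,P):
    q=c['R']@np.array(P,float)+c['t']; return q[:2]/q[2]*c['f']+[c['cx'],c['cy']]
def tri(c1,p1,c2,p2):
    o1,d1=ray(c1,p1);o2,d2=ray(c2,p2)
    s=np.linalg.lstsq(np.c_[d1,-d2],o2-o1,rcond=None)[0]
    a=o1+s[0]*d1;b=o2+s[1]*d2
    return (a+b)/2,np.linalg.norm(a-b)
E
python3 - <<'E'
from h import *
for n in ['side','top','wrist']:
    c=cam(n,n+'0.png'); print(n,c['f'],c['cx'],c['cy'],(-c['R'].T@c['t']).round(3))
s=ctrl.get_state(); print(s)
E
```

```text
pics
side 404.9135972034271 275.45854690903417 208.58384099587727 [ 0.464 -0.692  0.671]
top 416.26377439574395 276.85431655751245 207.07675576080027 [0.438 0.04  1.053]
wrist 325.6166544717901 281.0705064097675 206.2815828475191 [0.134 0.565 0.372]
{'time': 0.15, 'joint_positions': array([ 1.17799875e+00,  3.20168800e-01,  1.56536202e+00, -1.94832708e-06,
        1.25739645e+00, -2.00225814e-02]), 'joint_vel': array([ 0.000833  , -0.00291333, -0.00175106, -0.00069299,  0.0011083 ,
       -0.00089419]), 'tau': array([ 2.96542157e-05, -4.15841460e+01, -2.34346730e+01, -1.02970705e-04,
        5.95179125e-03,  1.44124670e-05]), 'position': array([0.2093348 , 0.53528076, 0.30327597]), 'orientation': array([[-9.31320488e-01,  3.64200344e-01, -5.09143724e-04],
       [ 3.64200699e-01,  9.31319671e-01, -1.23368140e-03],
       [ 2.48683746e-05, -1.33438327e-03, -9.99999109e-01]]), 'contact_force': array([ 0.47488552, -0.35358186, -0.67212727]), 'torque': array([-0.00201507,  0.02401473, -0.00354319]), 'opening': 0.08520372793867634}
```

View pics/side0.png

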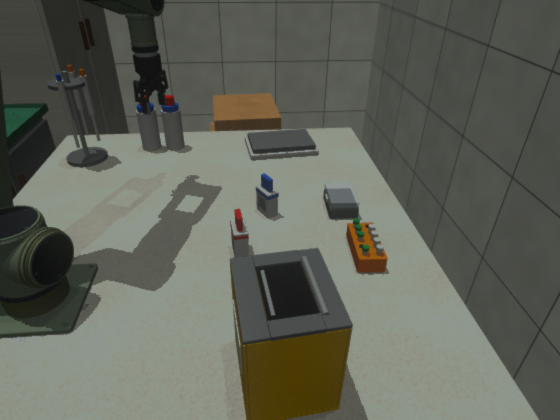

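View pics/top0.png

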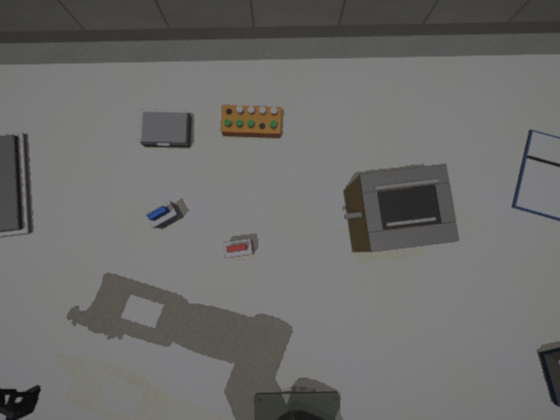

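View pics/wrist0.png

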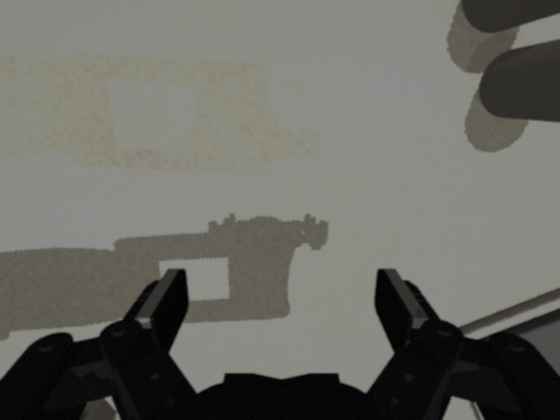

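The side view shows the red tab at about (238,218), the blue one at (266,184) and the bin's opening at about (288,288). In the top view they are at (237,247), (158,213) and (408,206). Next I'll zoom in and measure.

```bash
cat > m.py <<'E'
from h import *
cs={n:cam(n) for n in ['side','top']}
C={}
for n,c in cs.items():
    im=c['img'].astype(int); b,g,r=im[...,0],im[...,1],im[...,2]
    for k,m in dict(red=(r>90)&(r>2*g)&(r>2*b),blue=(b>70)&(b>1.6*r)&(b>1.4*g)).items():
        m=m.astype(np.uint8)
        N,l,st,ce=cv2.connectedComponentsWithStats(m)
        for i in range(1,N):
            if st[i,4]>25: print(n,k,st[i],ce[i].round(1))
def crop(n,x,y,w,h,s,name):
    cv2.imwrite('pics/'+name,cv2.resize(cs[n]['img'][y:y+h,x:x+w],None,fx=s,fy=s,interpolation=cv2.INTER_CUBIC))
crop('side',215,165,100,100,6,'s1.png')
crop('side',220,235,140,110,5,'s2.png')
crop('top',205,225,70,50,8,'t1.png')
crop('top',335,150,140,110,5,'t2.png')
E
python3 m.py
```

```text
side red [235 209   7  10  50] [237.9 213.9]
side blue [162 102  16   6  34] [169.7 105.5]
side blue [262 174  10   8  41] [266.4 177.2]
top red [227 244  19   7  83] [235.9 247.4]
top blue [514 130  18  78  96] [522.  169.5]
top blue [147 206  19  13 112] [156.4 212.3]
top blue [517 207  43  13  51] [538.6 213.2]
```

View pics/s1.png

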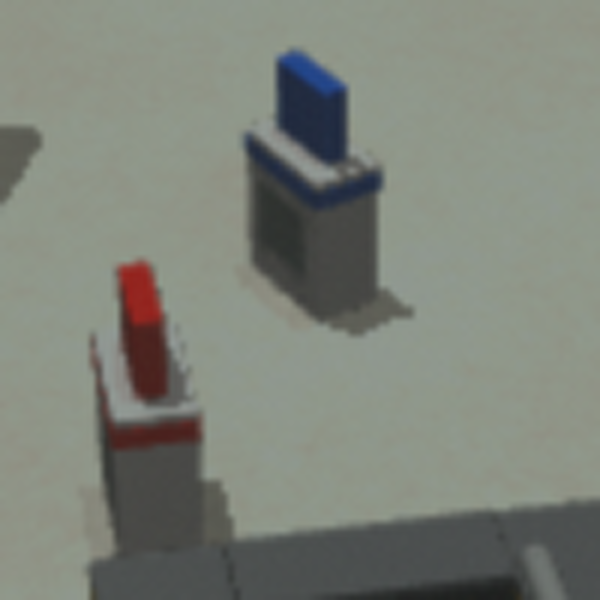

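View pics/s2.png

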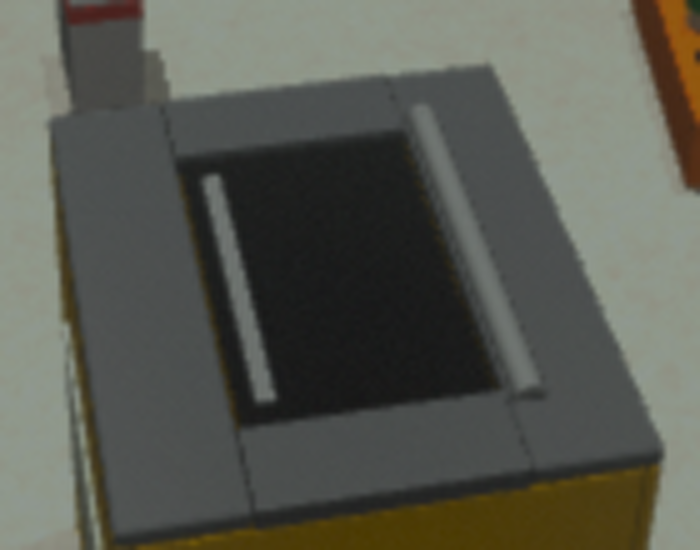

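View pics/t1.png

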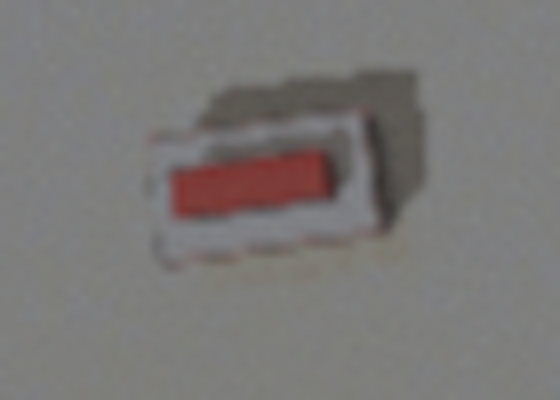

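View pics/t2.png

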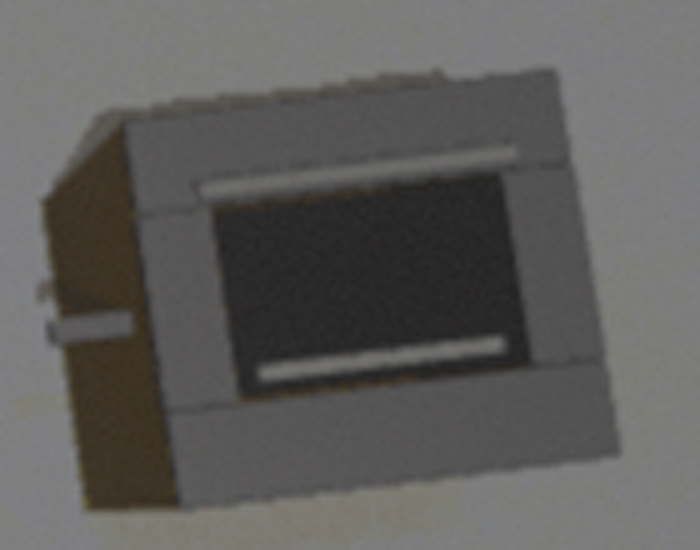

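```bash
cat > m2.py <<'E'
from h import *
S=cam('side');T=cam('top')
def o(p,x,y,s): return ((p[0]+.5)/s-.5+x,(p[1]+.5)/s-.5+y)
print('bin corners')
P=[]
for t,s in [((122,122),(490,66)),((556,69),(660,455)),((620,455),(115,542)),((180,508),(52,118))]:
    p,e=tri(T,o(t,335,150,5),S,o(s,220,235,5)); P.append(p); print(p.round(4),round(e,4))
P=np.array(P);print('mean',P.mean(0).round(4))
for a,b in [(1,0),(2,3),(2,1),(3,0)]:
    d=P[b]-P[a]; print(np.linalg.norm(d).round(4),np.degrees(np.arctan2(d[1],d[0])).round(1))
O=np.array([plane(T,o(t,335,150,5),.215) for t in [(213,207),(502,174),(530,362),(240,398)]])
print('opening top',O.round(4).tolist(),O.mean(0).round(4))
O2=np.array([plane(S,o(t,220,235,5),.215) for t in [(177,158),(240,428)]]);print('side -x corners',O2.round(4).tolist())
print('tab')
Q=[]
for t,s in [((172,172),(118,268)),((326,152),(163,320)),((331,198),(132,325)),((175,218),(118,268))]: pass
for t,s in [((172,172),(150,262)),((326,152),(163,320)),((331,198),(132,325)),((175,218),(118,268))]:
    p,e=tri(T,o(t,205,225,8),S,o(s,215,165,6)); Q.append(p); print(p.round(4),round(e,4))
Q=np.array(Q);print('mean',Q.mean(0).round(4)); d=Q[0]-Q[1]; print(np.degrees(np.arctan2(d[1],d[0])));d=Q[3]-Q[2]; print(np.degrees(np.arctan2(d[1],d[0])))
E
python3 m2.py
```

```text
bin corners
[ 0.5953 -0.1304  0.2132] 0.003
[ 0.6135 -0.3094  0.2128] 0.0046
[ 0.456  -0.326   0.2122] 0.0029
[ 0.4381 -0.1475  0.2141] 0.0024
mean [ 0.5257 -0.2283  0.2131]
0.1799 95.8
0.1794 95.7
0.1584 6.0
0.1581 6.2
opening top [[0.5607, -0.1659, 0.215], [0.5723, -0.2842, 0.215], [0.4954, -0.2909, 0.215], [0.4829, -0.1733, 0.215]] [ 0.5278 -0.2286  0.215 ]
side -x corners [[0.479, -0.1729, 0.215], [0.4916, -0.2914, 0.215]]
tab
[0.4555 0.1533 0.1204] 0.0019
[0.4601 0.1103 0.1205] 0.0023
[0.4475 0.1091 0.1196] 0.0019
[0.4425 0.1527 0.1185] 0.0025
mean [0.4514 0.1313 0.1197]
96.15359467492178
96.63257904137154
```

```bash
cat > go.py <<'E'
from h import *
from scipy.spatial.transform import Rotation as Ro
import sys
def go(x,y,z,yaw):
    s=ctrl.get_state(); R=np.array(s['orientation']); p=np.array(s['position'])
    a=np.radians(yaw); yv=np.array([np.cos(a),np.sin(a),0]); zv=np.array([0,0,-1.]); D=np.c_[np.cross(yv,zv),yv,zv]
    print('t',s['time'],'pos',p.round(4),'yaw',np.degrees(np.arctan2(R[1,1],R[0,1])).round(2),'F',np.round(s['contact_force'],1),'op',round(s['opening'],4))
    print('shift mm',(R.T@(np.array([x,y,z])-p)*1000).round(1),'rot',Ro.from_matrix(R.T@D).as_rotvec(degrees=True).round(2))
if __name__=='__main__': go(*map(float,sys.argv[1:]))
E
python3 go.py .4514 .1313 .30 6.3
```

```text
t 0.35 pos [0.2094 0.5354 0.3037] yaw 68.64 F [ 0.4 -0.3  0.8] op 0.0853
shift mm [-372.6 -288.2    3.8] rot [-2.000e-02  1.000e-02  6.234e+01]
```

send_rows:
  steps:
    - {"tx":-20,"ty":-15,"tz":0,"az":4}
    - {"tx":-55,"ty":-43,"tz":0,"az":10}
    - {"tx":-92,"ty":-71,"tz":1,"az":16}
    - {"tx":-130,"ty":-100,"tz":1,"az":22}
    - {"tx":-167,"ty":-129,"tz":2,"az":28}
    - {"tx":-205,"ty":-158,"tz":2,"az":35}
    - {"tx":-242,"ty":-187,"tz":3,"az":41}
    - {"tx":-280,"ty":-216,"tz":3,"az":47}
    - {"tx":-317,"ty":-245,"tz":4,"az":53}
    - {"tx":-350,"ty":-271,"tz":4,"az":59}
    - {"tx":-373,"ty":-288,"tz":4,"az":62.3}
    - {"tx":-373,"ty":-288,"tz":4,"az":62.3}
    - {"tx":-373,"ty":-288,"tz":4,"az":62.3}

```text
schema error: expected keys ax, ay, az, tx, ty, tz, grip
```

```bash
python3 go.py .4514 .1313 .165 6.3; python3 -c "
from h import *
cam('wrist','w1.png')"
```

```text
t 0.35 pos [0.2094 0.5354 0.3037] yaw 68.64 F [ 0.4 -0.3  0.8] op 0.0853
shift mm [-372.6 -288.2  138.8] rot [-2.000e-02  1.000e-02  6.234e+01]
```

View pics/w1.png

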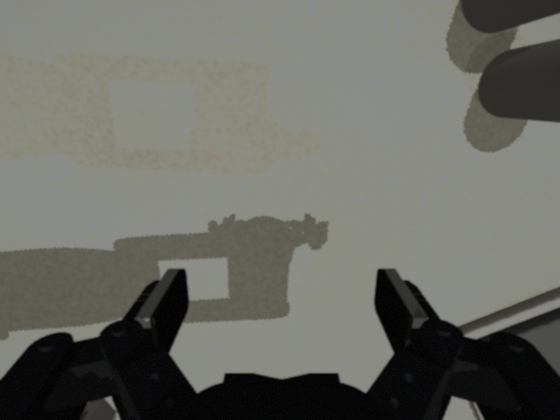

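The call was refused because every key has to be present, and the arm didn't move. I'll resend with full rows.

send_rows:
  steps:
    - {"ax":0,"ay":0,"tx":-20,"ty":-15,"tz":0,"az":4,"grip":1}
    - {"ax":0,"ay":0,"tx":-55,"ty":-43,"tz":0,"az":10,"grip":1}
    - {"ax":0,"ay":0,"tx":-92,"ty":-71,"tz":1,"az":16,"grip":1}
    - {"ax":0,"ay":0,"tx":-130,"ty":-100,"tz":1,"az":22,"grip":1}
    - {"ax":0,"ay":0,"tx":-167,"ty":-129,"tz":2,"az":28,"grip":1}
    - {"ax":0,"ay":0,"tx":-205,"ty":-158,"tz":2,"az":35,"grip":1}
    - {"ax":0,"ay":0,"tx":-242,"ty":-187,"tz":3,"az":41,"grip":1}
    - {"ax":0,"ay":0,"tx":-280,"ty":-216,"tz":3,"az":47,"grip":1}
    - {"ax":0,"ay":0,"tx":-317,"ty":-245,"tz":4,"az":53,"grip":1}
    - {"ax":0,"ay":0,"tx":-350,"ty":-271,"tz":4,"az":59,"grip":1}
    - {"ax":0,"ay":0,"tx":-373,"ty":-288,"tz":4,"az":62.3,"grip":1}
    - {"ax":0,"ay":0,"tx":-373,"ty":-288,"tz":4,"az":62.3,"grip":1}
    - {"ax":0,"ay":0,"tx":-373,"ty":-288,"tz":4,"az":62.3,"grip":1}

```text
time: 1.7
position: [0.4519, 0.1312, 0.2999]
orientation: [[-0.109, 0.994, -0.0], [0.994, 0.109, 0.001], [0.001, -0.0, -1.0]]
contact_force: [-1.1, 0.1, -0.3]
opening: 0.0851
```

```bash
python3 go.py .4514 .1313 .165 6.3; python3 -c "
from h import *
c=cam('wrist','w2.png'); print(proj(c,[.4514,.1313,.12]),proj(c,[.4514,.1313,.08]))"
```

```text
t 1.7 pos [0.4519 0.1312 0.2999] yaw 6.28 F [-1.1  0.1 -0.3] op 0.0851
shift mm [ 1.000e-01 -5.000e-01  1.349e+02] rot [-0.02 -0.03 -0.02]
[280.76285108 204.52294384] [280.8320715  191.12851976]
```

View pics/w2.png

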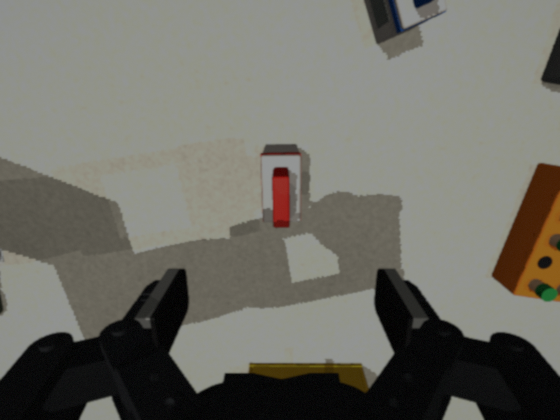

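The wrist view shows the red tab centred at about (281,203), against a predicted (281,204.5), so it's aligned between the jaws. Now I'll descend.

send_rows:
  steps:
    - {"ax":0,"ay":0,"az":0,"tx":0,"ty":0,"tz":20,"grip":1}
    - {"ax":0,"ay":0,"az":0,"tx":0,"ty":0,"tz":45,"grip":1}
    - {"ax":0,"ay":0,"az":0,"tx":0,"ty":0,"tz":70,"grip":1}
    - {"ax":0,"ay":0,"az":0,"tx":0,"ty":0,"tz":95,"grip":1}
    - {"ax":0,"ay":0,"az":0,"tx":0,"ty":0,"tz":115,"grip":1}
    - {"ax":0,"ay":0,"az":0,"tx":0,"ty":0,"tz":128,"grip":1}
    - {"ax":0,"ay":0,"az":0,"tx":0,"ty":0,"tz":134,"grip":1}
    - {"ax":0,"ay":0,"az":0,"tx":0,"ty":0,"tz":134,"grip":0.45}
    - {"ax":0,"ay":0,"az":0,"tx":0,"ty":0,"tz":134,"grip":0.45}
    - {"ax":0,"ay":0,"az":0,"tx":0,"ty":0,"tz":134,"grip":0.45}
    - {"ax":0,"ay":0,"az":0,"tx":0,"ty":0,"tz":134,"grip":0.45}
  force: 40

```text
time: 2.85
position: [0.4522, 0.1316, 0.1666]
orientation: [[-0.111, 0.994, 0.002], [0.994, 0.111, 0.0], [0.0, 0.002, -1.0]]
contact_force: [-0.3, -0.0, 0.2]
opening: 0.0389
```

```bash
python3 -c "
from h import *
c=cam('side'); cv2.imwrite('pics/s3.png',cv2.resize(c['img'][130:280,170:310],None,fx=4,fy=4,interpolation=cv2.INTER_CUBIC))
c=cam('wrist','w3.png')"
```

```text
(no output)
```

View pics/s3.png

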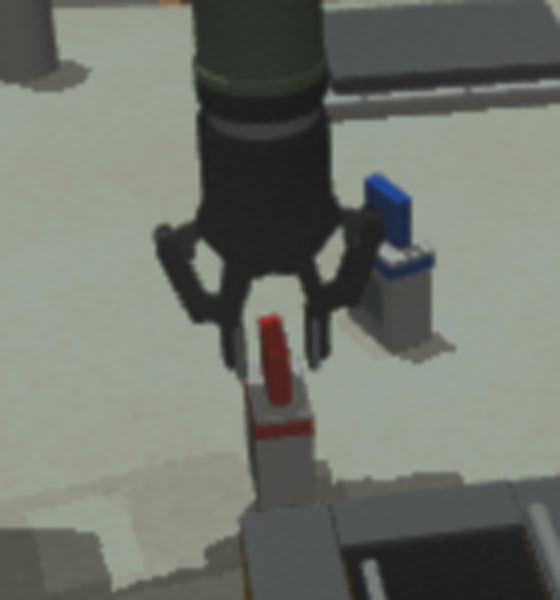

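View pics/w3.png

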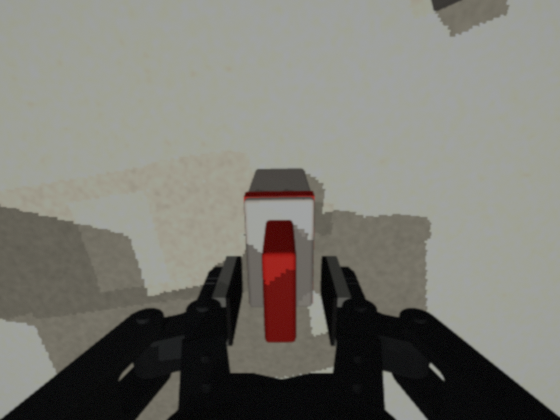

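The jaws straddle the red tab evenly, with the fingertips (side crop y≈367) around mid-tab and clear of the block top. Closing now.

send_rows:
  steps:
    - {"ax":0,"ay":0,"az":0,"tx":0,"ty":0,"tz":0,"grip":0}
    - {"ax":0,"ay":0,"az":0,"tx":0,"ty":0,"tz":0,"grip":0}
    - {"ax":0,"ay":0,"az":0,"tx":0,"ty":0,"tz":0,"grip":0}
    - {"ax":0,"ay":0,"az":0,"tx":0,"ty":0,"tz":0,"grip":0}
    - {"ax":0,"ay":0,"az":0,"tx":0,"ty":0,"tz":0,"grip":0}
  force: 50

```text
time: 3.45
position: [0.452, 0.1315, 0.1661]
orientation: [[-0.11, 0.994, 0.0], [0.994, 0.11, 0.0], [0.0, 0.0, -1.0]]
contact_force: [-0.8, -0.2, 2.6]
opening: 0.0129
```

```bash
python3 go.py .527 -.2285 .40 5.9;python3 go.py .527 -.2285 .31 5.9
```

```text
t 3.45 pos [0.452  0.1315 0.1661] yaw 6.34 F [-0.8 -0.2  2.6] op 0.0129
shift mm [-366.    34.9 -233.9] rot [ 0.02 -0.01  0.44]
t 3.45 pos [0.452  0.1315 0.1661] yaw 6.34 F [-0.8 -0.2  2.6] op 0.0129
shift mm [-366.    34.8 -143.9] rot [ 0.02 -0.01  0.44]
```

send_rows:
  steps:
    - {"ax":0,"ay":0,"az":0,"tx":0,"ty":0,"tz":-8,"grip":0}
    - {"ax":0,"ay":0,"az":0,"tx":0,"ty":0,"tz":-25,"grip":0}
    - {"ax":0,"ay":0,"az":0,"tx":0,"ty":0,"tz":-50,"grip":0}
    - {"ax":0,"ay":0,"az":0,"tx":0,"ty":0,"tz":-80,"grip":0}
    - {"ax":0,"ay":0,"az":0,"tx":0,"ty":0,"tz":-110,"grip":0}
    - {"ax":0,"ay":0,"az":0,"tx":0,"ty":0,"tz":-140,"grip":0}
    - {"ax":0,"ay":0,"az":0,"tx":0,"ty":0,"tz":-170,"grip":0}
    - {"ax":0,"ay":0,"az":0,"tx":0,"ty":0,"tz":-200,"grip":0}
    - {"ax":0,"ay":0,"az":0,"tx":0,"ty":0,"tz":-225,"grip":0}
    - {"ax":0,"ay":0,"az":0,"tx":0,"ty":0,"tz":-243,"grip":0}
    - {"ax":0,"ay":0,"az":0,"tx":0,"ty":0,"tz":-250,"grip":0}
    - {"ax":0,"ay":0,"az":0,"tx":0,"ty":0,"tz":-250,"grip":0}

```text
time: 4.65
position: [0.4519, 0.1314, 0.4164]
orientation: [[-0.11, 0.994, 0.001], [0.994, 0.11, 0.0], [0.0, 0.001, -1.0]]
contact_force: [0.2, -0.1, -2.5]
opening: 0.0129
```

```bash
python3 go.py .527 -.2285 .42 5.9; python3 -c "
from h import *
c=cam('side','s4.png');c=cam('wrist','w4.png')"
```

```text
t 4.65 pos [0.4519 0.1314 0.4164] yaw 6.34 F [ 0.2 -0.1 -2.5] op 0.0129
shift mm [-366.    34.9   -3.7] rot [ 0.06 -0.01  0.44]
```

View pics/s4.png

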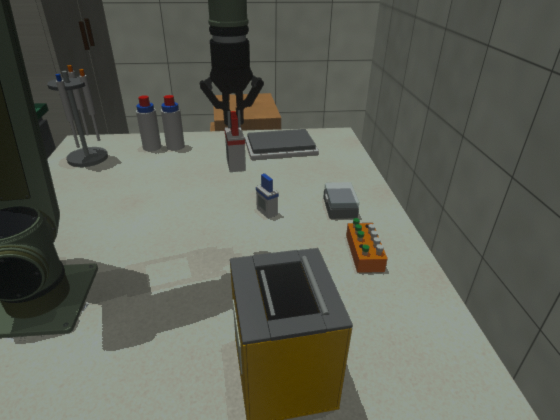

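View pics/w4.png

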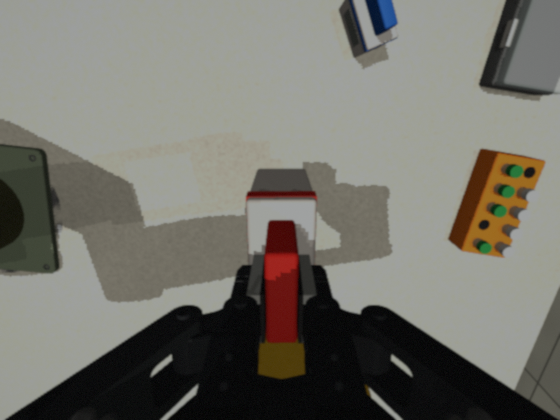

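The cartridge is held upright, with a wrist load of about 2.5 N. Next I'll traverse to above the mouth.

send_rows:
  steps:
    - {"ax":0,"ay":0,"az":0,"tx":-8,"ty":1,"tz":-1,"grip":0}
    - {"ax":0,"ay":0,"az":0,"tx":-28,"ty":3,"tz":-2,"grip":0}
    - {"ax":0,"ay":0,"az":0,"tx":-56,"ty":5,"tz":-4,"grip":0}
    - {"ax":0,"ay":0,"az":0,"tx":-90,"ty":9,"tz":-4,"grip":0}
    - {"ax":0,"ay":0,"az":0,"tx":-125,"ty":12,"tz":-4,"grip":0}
    - {"ax":0,"ay":0,"az":0,"tx":-160,"ty":15,"tz":-4,"grip":0}
    - {"ax":0,"ay":0,"az":0,"tx":-195,"ty":19,"tz":-4,"grip":0}
    - {"ax":0,"ay":0,"az":0.2,"tx":-230,"ty":22,"tz":-4,"grip":0}
    - {"ax":0,"ay":0,"az":0.4,"tx":-265,"ty":25,"tz":-4,"grip":0}
    - {"ax":0,"ay":0,"az":0.4,"tx":-300,"ty":29,"tz":-4,"grip":0}
    - {"ax":0,"ay":0,"az":0.4,"tx":-330,"ty":32,"tz":-4,"grip":0}
    - {"ax":0,"ay":0,"az":0.4,"tx":-353,"ty":34,"tz":-4,"grip":0}
    - {"ax":0,"ay":0,"az":0.4,"tx":-366,"ty":35,"tz":-4,"grip":0}
    - {"ax":0,"ay":0,"az":0.4,"tx":-366,"ty":35,"tz":-4,"grip":0}
    - {"ax":0,"ay":0,"az":0.4,"tx":-366,"ty":35,"tz":-4,"grip":0}

```text
time: 6.25
position: [0.5269, -0.228, 0.4194]
orientation: [[-0.103, 0.995, -0.001], [0.995, 0.103, 0.001], [0.001, -0.001, -1.0]]
contact_force: [0.7, 0.6, -1.8]
opening: 0.013
```

```bash
python3 go.py .527 -.2285 .30 5.9; python3 -c "
from h import *
c=cam('side'); cv2.imwrite('pics/s5.png',cv2.resize(c['img'][100:380,200:400],None,fx=2.1,fy=2.1,interpolation=cv2.INTER_CUBIC));c=cam('wrist','w5.png');print([proj(c,p).round() for p in [[.5607,-.1659,.215],[.4829,-.1733,.215]]])"
```

```text
t 6.25 pos [ 0.5269 -0.228   0.4194] yaw 5.94 F [ 0.7  0.6 -1.8] op 0.013
shift mm [ -0.7   0.2 119.4] rot [-0.05 -0.09  0.04]
[array([330., 129.]), array([235., 128.])]
```

View pics/s5.png

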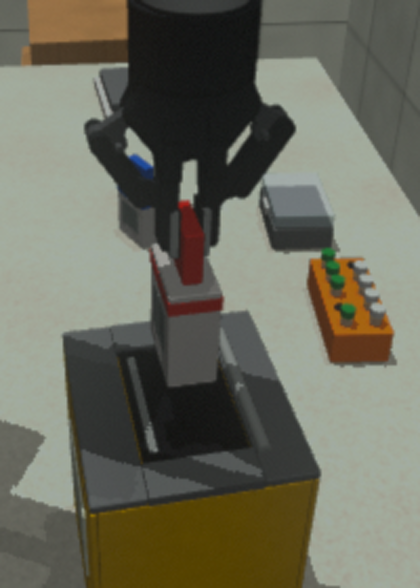

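View pics/w5.png

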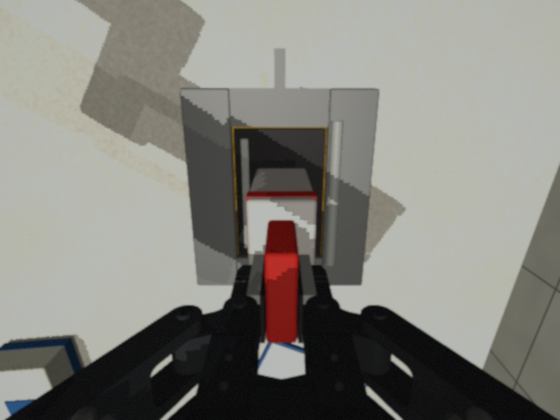

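The wrist view shows the opening's far edge at x=233–327 (centre 280) with the cartridge at 281.5, so it's centred and parallel. Pushing down while holding.

send_rows:
  steps:
    - {"ax":0,"ay":0,"az":0,"tx":-1,"ty":-1,"tz":8,"grip":0}
    - {"ax":0,"ay":0,"az":0,"tx":-1,"ty":-1,"tz":20,"grip":0}
    - {"ax":0,"ay":0,"az":0,"tx":-1,"ty":-1,"tz":30,"grip":0}
    - {"ax":0,"ay":0,"az":0,"tx":-1,"ty":-1,"tz":37,"grip":0}
    - {"ax":0,"ay":0,"az":0,"tx":-1,"ty":-1,"tz":42,"grip":0}
    - {"ax":0,"ay":0,"az":0,"tx":-1,"ty":-1,"tz":48,"grip":0}
    - {"ax":0,"ay":0,"az":0,"tx":-1,"ty":-1,"tz":54,"grip":0}
    - {"ax":0,"ay":0,"az":0,"tx":-1,"ty":-1,"tz":60,"grip":0}
  force: 70

```text
time: 7.15
position: [0.5258, -0.2298, 0.3599]
orientation: [[-0.103, 0.995, -0.0], [0.995, 0.103, -0.001], [-0.001, -0.001, -1.0]]
contact_force: [-2.5, 0.5, 2.1]
opening: 0.0127
```

send_rows:
  steps:
    - {"ax":0,"ay":0,"az":0,"tx":0,"ty":0,"tz":7,"grip":0}
    - {"ax":0,"ay":0,"az":0,"tx":0,"ty":0,"tz":15,"grip":0}
    - {"ax":0,"ay":0,"az":0,"tx":0,"ty":0,"tz":23,"grip":0}
    - {"ax":0,"ay":0,"az":0,"tx":0,"ty":0,"tz":31,"grip":0}
    - {"ax":0,"ay":0,"az":0,"tx":0,"ty":0,"tz":39,"grip":0}
    - {"ax":0,"ay":0,"az":0,"tx":0,"ty":0,"tz":47,"grip":0}
    - {"ax":0,"ay":0,"az":0,"tx":0,"ty":0,"tz":53,"grip":0}
    - {"ax":0,"ay":0,"az":0,"tx":0,"ty":0,"tz":58,"grip":0}
    - {"ax":0,"ay":0,"az":0,"tx":0,"ty":0,"tz":58,"grip":0}
    - {"ax":0,"ay":0,"az":0,"tx":0,"ty":0,"tz":58,"grip":0}

```text
time: 8.15
position: [0.5262, -0.2295, 0.3017]
orientation: [[-0.103, 0.995, -0.0], [0.995, 0.103, 0.0], [0.0, -0.0, -1.0]]
contact_force: [-2.1, 0.3, -2.1]
opening: 0.0128
```

```bash
python3 -c "
from h import *
c=cam('side'); cv2.imwrite('pics/s6.png',cv2.resize(c['img'][150:350,200:400],None,fx=3,fy=3,interpolation=cv2.INTER_CUBIC));c=cam('wrist','w6.png')"
```

```text
(no output)
```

View pics/s6.png

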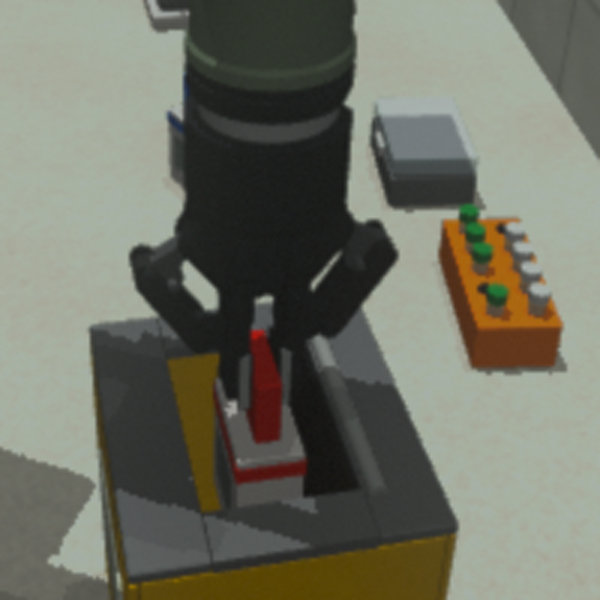

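View pics/w6.png

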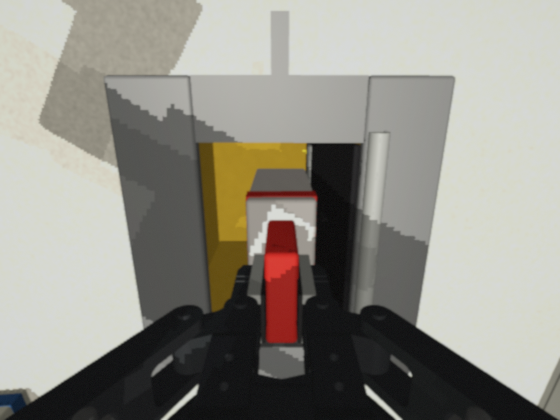

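The flap is swung open on the +x side. The cartridge is still gripped, upright and about 79 mm below the bin top, and the fingers are above the plate. Releasing it.

send_rows:
  steps:
    - {"ax":0,"ay":0,"az":0,"tx":0,"ty":0,"tz":0,"grip":0.6}
    - {"ax":0,"ay":0,"az":0,"tx":0,"ty":0,"tz":0,"grip":0.6}
    - {"ax":0,"ay":0,"az":0,"tx":0,"ty":0,"tz":0,"grip":0.6}
    - {"ax":0,"ay":0,"az":0,"tx":0,"ty":0,"tz":0,"grip":0.6}
    - {"ax":0,"ay":0,"az":0,"tx":0,"ty":0,"tz":0,"grip":0.6}
    - {"ax":0,"ay":0,"az":0,"tx":0,"ty":0,"tz":0,"grip":0.6}

```text
time: 8.85
position: [0.5263, -0.2296, 0.302]
orientation: [[-0.103, 0.995, 0.0], [0.995, 0.103, -0.0], [-0.0, 0.0, -1.0]]
contact_force: [-0.2, -1.0, -0.1]
opening: 0.0516
```

```bash
python3 -c "
from h import *
c=cam('side'); cv2.imwrite('pics/s7.png',cv2.resize(c['img'][150:350,200:400],None,fx=3,fy=3,interpolation=cv2.INTER_CUBIC))"
```

```text
(no output)
```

View pics/s7.png

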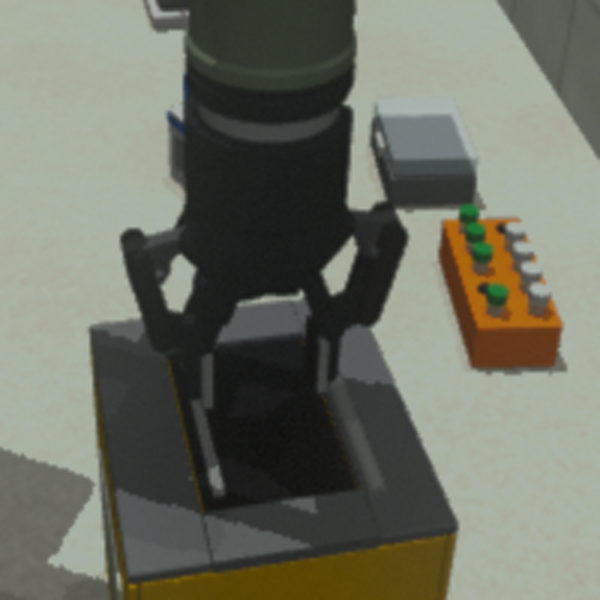

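The cartridge has dropped out of sight and the flap looks shut. Retracting upward.

send_rows:
  steps:
    - {"ax":0,"ay":0,"az":0,"tx":0,"ty":0,"tz":-15,"grip":0.6}
    - {"ax":0,"ay":0,"az":0,"tx":0,"ty":0,"tz":-40,"grip":0.6}
    - {"ax":0,"ay":0,"az":0,"tx":0,"ty":0,"tz":-70,"grip":0.6}
    - {"ax":0,"ay":0,"az":0,"tx":0,"ty":0,"tz":-100,"grip":0.6}
    - {"ax":0,"ay":0,"az":0,"tx":0,"ty":0,"tz":-120,"grip":0.6}
    - {"ax":0,"ay":0,"az":0,"tx":0,"ty":0,"tz":-125,"grip":0.6}
    - {"ax":0,"ay":0,"az":0,"tx":0,"ty":0,"tz":-125,"grip":0.6}
    - {"ax":0,"ay":0,"az":0,"tx":0,"ty":0,"tz":-125,"grip":0.6}

```text
time: 9.7
position: [0.5259, -0.2295, 0.4254]
orientation: [[-0.103, 0.995, -0.002], [0.995, 0.103, 0.001], [0.001, -0.002, -1.0]]
contact_force: [0.4, 0.0, 0.2]
opening: 0.0514
```

```bash
python3 -c "
from h import *
c=cam('side','s8.png');c=cam('wrist','w8.png');c=cam('top','t8.png')"
```

```text
(no output)
```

View pics/s8.png

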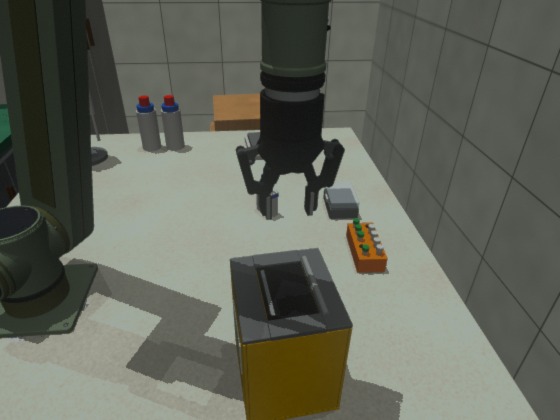

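View pics/w8.png

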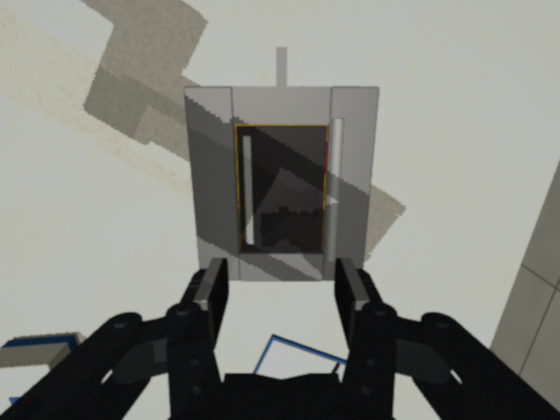

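```bash
python3 -c "
from h import *
c=cam('side'); a=cv2.imread('pics/side0.png')
f=lambda i,x,y,w,h,s:cv2.resize(i[y:y+h,x:x+w],None,fx=s,fy=s,interpolation=cv2.INTER_CUBIC)
g=lambda i:cv2.convertScaleAbs(i,alpha=2)
cv2.imwrite('pics/cmp.png',g(np.hstack([f(a,250,240,90,90,4),f(c['img'],250,240,90,90,4)])))
w=cv2.imread('pics/w8.png'); cv2.imwrite('pics/w8c.png',g(f(w,220,100,140,180,3)))
cv2.imwrite('pics/t8c.png',g(cv2.imread('pics/t8.png')))
"
```

```text
(no output)
```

View pics/cmp.png

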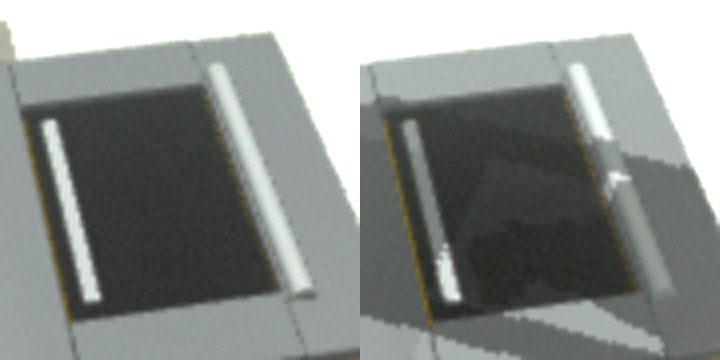

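View pics/w8c.png

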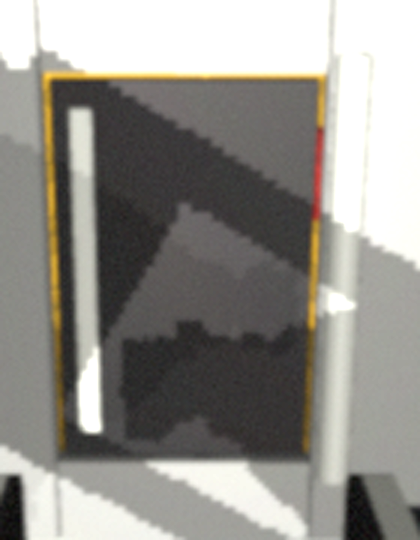

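View pics/t8c.png

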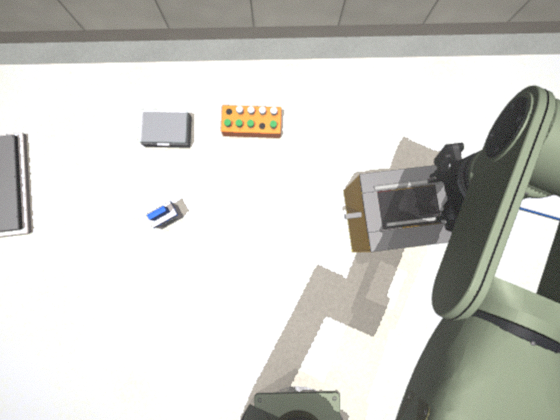

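The flap looks the same as in the first picture, level and shut. A red sliver of the cartridge shows through the hinge gap, so it's inside, and the blue cartridge is still at (158,213). Handing in.

```bash
python3 -c "
from h import *
s=ctrl.get_state();print(s['time'],s['contact_force']);print(ctrl.job_done())"
```

```text
9.9 [-0.28891348  0.15404486  0.09996051]
the job is handed in; nothing more can be done
None
```

The red-tab cartridge is inside the yellow bin with the flap shut behind it, and I handed the job in at about 10 s.

- **What I did:** I found the tab and the bin top from the side and top views. Their heights came out at 0.120 m and 0.213 m, against 0.120 m and 0.215 m in the text. I gripped the tab, carried the cartridge over the mouth and pushed it about 79 mm below the bin's top while still holding it. Then I released it and drew the gripper straight up.
- **Last checks:**
  - The flap looks level and shut, as in the first picture.
  - The cartridge no longer shows outside the bin; only a red sliver is visible through the hinge-side gap.
  - The blue cartridge is at the same place in the top view, (158,213).
  - The gripper is clear, with about 0 N on the wrist.
- **Disagreements:** The two views put the mouth's centre 2 to 4 mm apart in x, so I shifted about 1 mm. The gripper read 12.9 mm on the 14 mm tab. One move call was refused for missing keys and moved nothing.

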